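# Finish the lint filter stack: spacer, then keyed clamp ring

### The job

Finish assembling the water filter on the shelf: first put the white spacer over the brass tongue down onto the steel support, then put the blue clamp ring on and get it fully home flat on the spacer, and let go. The ring goes down only when its slot lines up with the tongue, so feel for the right angle by turning it under light pressure, without forcing it against the tongue (keep well under 30 N) and without touching the tongue or filter unit with the gripper itself. Leave the pegs, bottle, canister, peg box and dryer ball where they are.

Things in the scene. Friction and masses are not known exactly. Their poses are not given: they have to be found in the camera images.
- filter_head: Filter unit fixed to the shelf: grey round foot (84 mm across, 10 mm high, small outlet lug on its +x side), grey column 48 mm across, on it the steel filter support disc, 51 mm across, its flat top 30 mm above the shelf; a brass tongue stands up from its centre. Origin: centre of the foot's underside, on the tongue's axis; z up. Its yaw does NOT tell the tongue's direction.
- tongue_top (a point): Top centre of the flat brass tongue, 82 mm above the shelf. In plan 30 mm long, 14 mm thick, top edges rounded 2 mm. Sprung: pressed down it yields up to 8 mm (2 N at first, 1.3 N per mm, 12 N at the bottom, then rigid). Stiff to turn (0.25 N m) and not to be gripped; its long direction lies within 1.0 rad either side of the filter head's x axis, an angle not measured (this point's axes are the filter head's).
- spacer: White plastic tube, 48 mm outer diameter, 37 mm bore, 30 mm high, about 60 g, standing upright on the shelf at the start. It goes over the tongue in any yaw and stands on the support (its origin then 30 mm above the filter head's origin). Origin: centre of its underside, z up along its axis.
- clamp_ring: Blue plastic clamp ring, 50 mm outer diameter, 14 mm high, about 90 g, flat on the shelf at the start, slot along its x, two small ears (14 mm wide, 10 mm high) out to 32 mm from the centre at +x and -x. Grip it across y, 50 mm wide. Fully home its origin is 60 mm above the filter head's; resting on the tongue unaligned, 82 mm. Origin: centre of its underside, z up.
- slot (a point): Centre of the clamp ring's through-slot at its top face, 14 mm above the ring's origin, same axes. The slot is 16.6 mm wide (y) between two flats and 36 mm long (x), its ends rounded to 18 mm radius; a half turn gives the same fit. It passes the tongue when they agree to about 0.08 rad in yaw and 1.3 mm in y. Home, the tongue shows 8 mm above this point.
- peg_rack: White rack block 50 x 160 x 35 mm (x, y, z), fixed, with three slots holding pegs upright. Origin: centre of underside.
- clothes_peg0: Green clothes peg, 12 x 12 x 75 mm, upright in the rack; origin at its foot, z up.
- clothes_peg1: Yellow clothes peg, 12 x 12 x 75 mm, upright in the rack; origin at its foot, z up.
- clothes_peg2: Red clothes peg, 12 x 12 x 75 mm, upright in the rack; origin at its foot, z up.
- spray_bottle: Closed teal spray bottle with white head, 66 mm across, 193 mm high, nozzle towards its -x; origin: centre of underside, z up.
- canister: Clear acrylic canister with lid and steel knob, 86 mm across, 138 mm high; origin: centre of underside, z up.
- peg_box: Small open wooden peg box 90 x 130 x 50 mm; origin: centre of underside, z up.
- dryer_ball_center (a point): Centre of the orange dryer ball, 70 mm across, sitting in a low white tray 82 mm square, 16 mm high.
There are look-alikes about, which are no part of the job. There is more than one size of the spacer; the one meant has the size given above.

How it is judged (in metres and radians):
On the way, in this order (a step that is already met when the one before it is completed fails the run):
1. the spacer stands on the support round the tongue, before the clamp ring is on (horizontal distance between spacer and filter_head below 0.004 m and z of spacer in the frame of filter_head between 0.0275 and 0.0325 m and angle between spacer's own z axis and vertical below 0.06 rad and horizontal distance between clamp_ring and filter_head above 0.04 m), for 0.2 s.
2. the clamp ring is fully home on the spacer (horizontal distance between each of spacer, clamp_ring and filter_head below 0.004 m and z of spacer in the frame of filter_head between 0.0275 and 0.0325 m and angle between each of spacer, clamp_ring's own z axis and vertical below 0.06 rad and z of clamp_ring in the frame of filter_head between 0.0575 and 0.0625 m), for 0.2 s.
At the end, for the whole second after the job is handed in: The spacer stands on the support and the clamp ring lies fully home on it, each within 4 mm of the tongue's axis, within 2.5 mm of its home height and level within 0.06 rad, both at rest; the bystanders still stand upright (all of step 2 and linear speed of each of spacer, clamp_ring below 0.02 m/s and angle between each of clothes_peg0, clothes_peg1, clothes_peg2, spray_bottle, canister, peg_box's own z axis and vertical below 0.3 rad); the robot touches nothing.
It fails at once if the clamp ring is forced against the filter unit with more than 30 N (contact force between clamp_ring and filter_head above 30 N).
It fails at once if the fingers press on the filter unit or its tongue with more than 5 N (contact force between the fingers and filter_head above 5 N).
It fails at once if a bystander is moved more than 30 mm (distance of any of clothes_peg0, clothes_peg1, clothes_peg2, spray_bottle, canister, peg_box, dryer_ball_center from where it was at the start of the episode above 0.03 m).
It also fails if it takes over 72 s, if anything falls off the work surface, if the arm or the gripper's body presses on something with over 40 N, if the wrist force passes 120 N, or if a joint passes its speed limit or range.

### The arm

A 6-joint arm with a two-finger parallel gripper is mounted at the origin on the work surface. World frame = base frame: x ahead of the robot, y to its left, z up, the work surface at z = 0. Lengths are in m, angles in degrees, forces in N, time in s.
With the tool pointing down it reaches from about 0.35 to 0.875 m from the base axis. Payload 4.2 kg.
Tool frame: the origin (TCP) lies midway between the tips of the shut fingers; the grasp point (between the pads) lies r.grasp_offset behind it (r.grasp_offset is the distance from the TCP to the grasp point, in m); z points along the fingers, y is the direction in which the jaws open and shut (so a half turn about z gives the same grasp; the last joint's range is limited). The gripper opens to 87 mm and grips with 3 to 60 N. Pads are 19 mm wide; open, the fingers measure 117 mm over their backs; the gripper's body (75 mm by 190 mm) begins 51 mm behind the grasp point.
Start: joints at [-51.876, 22.042, 0.453, 0, -68.411, -14.817], TCP at [0.247, -0.574, 0.223] pointing down, gripper open.
Joint ranges: [-179.83, 179.83], [-69.29, 118.12], [-61.27, 80.66], [-181.25, 117.63], [-171.15, -9.14], [-177.46, 177.46]. Speed limits (degrees/s): [159.86, 159.86, 180, 180, 180, 180].

### API

Orientations are given as a 3x3 rotation matrix whose columns are the frame's x, y, z axes.
In Python, from station import sense, optics, r gives the robot as it stands. The module is installed in compiled form; this text tells all that it offers.
- The arm moves only by the tool servo_tool, never from a script. Its argument "deltas" is a list of rows, each an object with "slide": the shift along the tool's x, y, z in units of 25 mm (1.0 is 25 mm), a list of three; "spin": the turn about the tool's z in units of 8 degrees (1.0 is 8 degrees). A call has 1 to 10 rows; each row shifts and turns the pose as measured when the row begins, along the tool's axes as they then stand; what a row does not reach is not made up. A row lasts 1/10 s, in which the tool goes at most 50 mm and 8.59 degrees, less where a joint would pass 70% of its speed; a pose out of reach is approached as far as the arm can. A call is refused whole if a number of a shift passes 1 or a number of a turn 1, either way. A call with a gripper value outside its range is refused whole. "gripper" is the closure in counts, from 0 (fully open) to 255 (shut), set as the call begins (left out, the last holds). The fingers move at their own pace and stop on an object; the grip force is fixed at half the most. Time passes only in rows, so rows that do not move let the fingers close. It gives the time, the measured TCP pose, the force and the opening at its end, in the units of the state.
- sense(): the state, without advancing time (a new reading comes with each control period).
- optics.capture(name): name is "scene" or "top"; returns a dict with "frame" (384x512x3 uint8, red, green, blue), "camera_matrix" (3x3 intrinsics, pixels), "k1" (the pictures are not rectified: a ray, as slopes to the right and down, at radius r is drawn at 1 + k1 r^2 times it, then the intrinsics apply), "eye" and "rotation" of the camera in the world. Camera axes: x right, y down, z forward; pixel columns grow to the right and rows downward; lengths in m; the calibration is good to about 2 mm. A picture is of the moment at which its call begins. There is no depth.
- r.finish_job(): hands the job in, once; it reports no verdict.
The state is a dict: "time_s": time; "joints": joint angles; "joint_velocities": joint speeds; "effort": joint torques, N m; "tcp_pos": TCP position; "ee_rot": TCP orientation; "wrist_force": force on the tool from outside, world axes, zero at the start; "moment": the same for the moment, N m; "gripper_width": opening from 0.0 (shut) to 1.0 (fully open).
Only numpy, scipy, OpenCV 4.12 (cv2) and the standard library are available. Lean on these libraries where they do the work, as an engineer would, in place of code of your own. Each camera call takes 0.05 s, during which the arm holds its last target.

## Working session

There is one attempt and no reset: what is moved stays moved. The work goes in short steps, Python scripts to look and compute and a tool call to move; the robot and the scene stay as the last step left them, time stands still between calls to the robot, and variables do not carry over. Pictures are saved under pics/ and viewed, and the job is handed in when it is done.

Besides the shell and the picture viewer there is one more tool, called after "Request:" as name(argument=value, ...) on one line, values as JSON. servo_tool: Moves the arm, as the interface text tells. Its arguments: {"type":"object","properties":{"deltas":{"type":"array"},"gripper":{"type":"number"}},"required":["deltas"]}

```bash
mkdir -p pics; python3 - <<'E'
from station import sense, optics, r
import cv2, json
for n in ("scene","top"):
    c=optics.capture(n)
    cv2.imwrite(f"pics/{n}0.png",cv2.resize(c["frame"][:,:,::-1],(768,576)))
    print(n,c["camera_matrix"],c["k1"],c["eye"],c["rotation"])
print(sense()); print(r.grasp_offset)
E
```

```text
scene [[433.26530032   0.         256.57492486]
 [  0.         433.26530032 192.34825714]
 [  0.           0.           1.        ]] -0.16611345097951302 [ 1.12596747 -0.60104785  0.86402103] [[ 0.71001815  0.48759479 -0.50806058]
 [ 0.70397488 -0.50904512  0.49527006]
 [-0.01713466 -0.70931262 -0.70468576]]
top [[399.47344852   0.         257.12983309]
 [  0.         399.47344852 197.22821424]
 [  0.           0.           1.        ]] 0.024811678809250223 [ 0.33094345 -0.04370599  1.24194591] [[-0.09467374 -0.9738911   0.20633225]
 [-0.99549884  0.09171101 -0.02389867]
 [ 0.00435176 -0.2076661  -0.97819009]]
{'time_s': 0.1, 'joints': array([-5.18762936e+01,  2.20872568e+01,  3.87528719e-01, -2.37020397e-02,
       -6.84120044e+01, -1.48167304e+01]), 'joint_velocities': array([ 0.09393089, -0.04919951,  0.23234126,  0.09931106,  0.07285824,
        0.0542693 ]), 'effort': array([ 2.08875772e-04, -3.91690958e+01,  1.87935287e+01,  4.23190579e+00,
        1.34664119e-02, -7.10374206e-05]), 'tcp_pos': array([ 0.2470821 , -0.57349966,  0.22156314]), 'ee_rot': array([[-9.18458517e-01, -3.95516297e-01, -9.01292997e-04],
       [-3.95517303e-01,  9.18456817e-01,  1.77155452e-03],
       [ 1.27120014e-04,  1.98357631e-03, -9.99998025e-01]]), 'wrist_force': array([-0.37510811,  1.01220015, -0.28323716]), 'moment': array([ 0.01039867, -0.00135382,  0.05056643]), 'gripper_width': 0.9979747470247796}
0.0187
```

View pics/scene0.png

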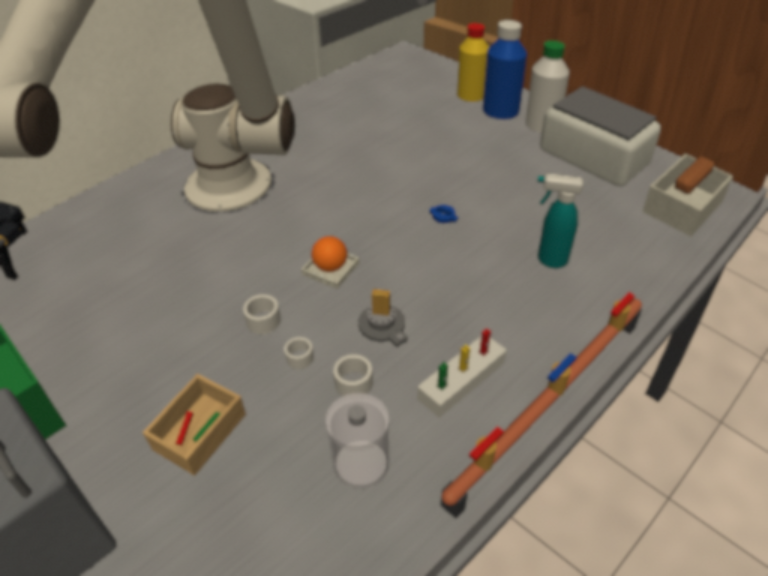

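View pics/top0.png

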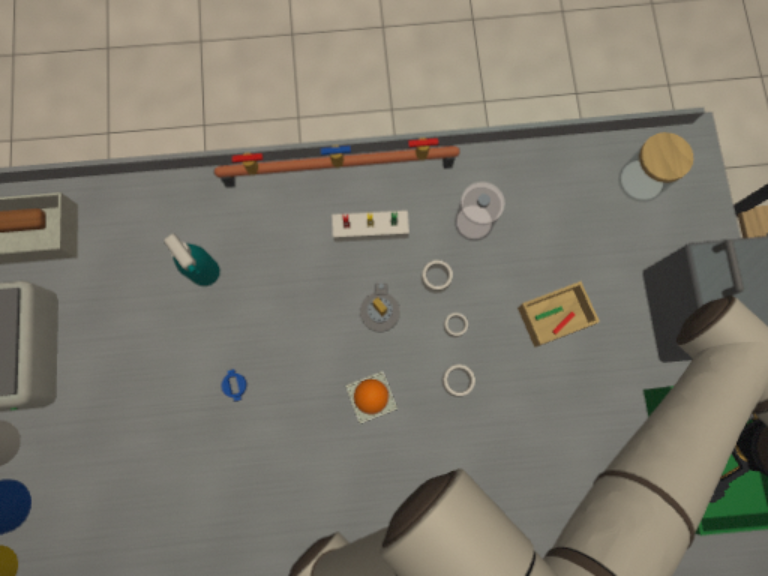

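```bash
cat > h.py <<'E'
import numpy as np, cv2
from station import sense, optics, r
def cast(c,px,z):
    K=c["camera_matrix"];px=np.atleast_2d(np.asarray(px,float))
    d=cv2.undistortPoints(px.reshape(-1,1,2),np.array(K,float),np.array([c["k1"],0,0,0,0.])).reshape(-1,2)
    w=np.c_[d,np.ones(len(d))]@np.array(c["rotation"]).T
    e=np.array(c["eye"]); t=(z-e[2])/w[:,2]
    return e+t[:,None]*w
def proj(c,P):
    q=(np.atleast_2d(P)-c["eye"])@np.array(c["rotation"])
    s=q[:,:2]/q[:,2:]; rr=(s**2).sum(1,keepdims=True); s=s*(1+c["k1"]*rr)
    K=c["camera_matrix"]; return s*[K[0,0],K[1,1]]+[K[0,2],K[1,2]]
E
python3 - <<'E'
from h import *
t=optics.capture("top"); s=optics.capture("scene")
np.save("pics/t.npy",t,allow_pickle=True); np.save("pics/s.npy",s,allow_pickle=True)
f=t["frame"]; hsv=cv2.cvtColor(f,cv2.COLOR_RGB2HSV)
def crop(f,x0,y0,x1,y1,k,n): cv2.imwrite(n,cv2.resize(f[y0:y1,x0:x1,::-1],None,fx=k,fy=k,interpolation=cv2.INTER_CUBIC))
crop(f,230,165,330,270,5,"pics/tc.png")
crop(f,140,235,175,275,10,"pics/rc.png")
# white rings
for (x,y) in [(291,183),(304,216),(306,253)]:
    w=f[y-18:y+18,x-18:x+18].astype(int)
    m=((w.sum(2)>430)&(w[:,:,0]-w[:,:,2]>-5)).astype(np.uint8)
    cs,_=cv2.findContours(m,cv2.RETR_EXTERNAL,cv2.CHAIN_APPROX_NONE)
    c=max(cs,key=cv2.contourArea).reshape(-1,2)+[x-18,y-18]
    P=cast(t,c,0.03)[:,:2]
    (cx,cy),R=cv2.minEnclosingCircle(P.astype(np.float32)*1000)
    print((x,y),len(c),cx,cy,2*R, cv2.fitEllipse((P*1000).astype(np.float32)))
for n,c in (("t",t),("s",s)):
    hsv=cv2.cvtColor(c["frame"],cv2.COLOR_RGB2HSV)
    for nm,lo,hi in (("blue",(105,150,60),(125,255,255)),("brass",(12,110,80),(25,255,255)),):
        m=cv2.inRange(hsv,lo,hi)
        k,l,st,ce=cv2.connectedComponentsWithStats(m)
        for i in range(1,k):
            if st[i,4]>15: print(n,nm,st[i],ce[i])
E
```

```text
(291, 183) 53 623.6251220703125 -184.57791137695312 62.189334869384766 ((623.1860961914062, -184.57164001464844), (59.0985107421875, 59.237300872802734), 51.923404693603516)
(304, 216) 40 515.9578857421875 -211.50050354003906 47.16872787475586 ((515.6693725585938, -211.31600952148438), (43.46501541137695, 45.281803131103516), 126.50045013427734)
(306, 253) 56 402.04815673828125 -203.74330139160156 61.40458679199219 ((401.9394836425781, -203.65863037109375), (59.135406494140625, 59.597633361816406), 168.62696838378906)
t blue [214  98  19   5  67] [223.37313433  99.92537313]
t blue [148 247  16  20 144] [155.63888889 256.34027778]
t blue [  0 321  20  29 464] [  8.49784483 333.74353448]
t brass [427  89  35  32 873] [443.99198167 104.33906071]
t brass [277  97  10   9  42] [281.61904762  99.64285714]
t brass [220 102  10  10  42] [224.26190476 105.5       ]
t brass [161 107  12   9  51] [166.76470588 109.78431373]
t brass [  0 139  28  14 331] [ 13.26283988 145.32326284]
t brass [495 138  17  20 209] [504.16267943 147.24880383]
t brass [245 142   4   8  23] [246.17391304 145.52173913]
[... 415 characters left out ...]
83    0   88   68 2873] [321.93908806  23.61538462]
s brass [ 372    0   30   62 1023] [386.49462366  29.87292278]
s brass [407   0  11  40 171] [411.45614035  15.1871345 ]
s brass [411   0  29  69 842] [425.45368171  31.78859857]
s brass [ 431    0   81  128 5600] [470.40178571  59.81857143]
s brass [209 159  22  22 357] [219.22408964 169.52661064]
s brass [248 193  12  17 184] [253.57065217 200.74456522]
s brass [406 203  15  18 128] [413.28125  212.546875]
s brass [307 230   6  17  83] [309.1686747  237.61445783]
s brass [365 245  16  19 131] [373.55725191 254.86259542]
s brass [  96  250   67   66 2220] [129.70765766 281.70900901]
s brass [316 295  16  20 146] [324.60273973 305.01369863]
```

View pics/tc.png

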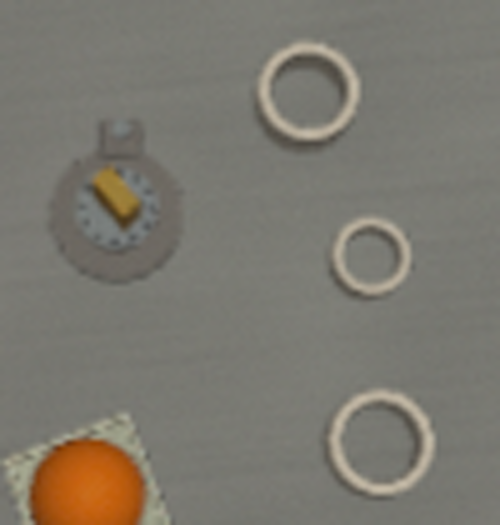

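View pics/rc.png

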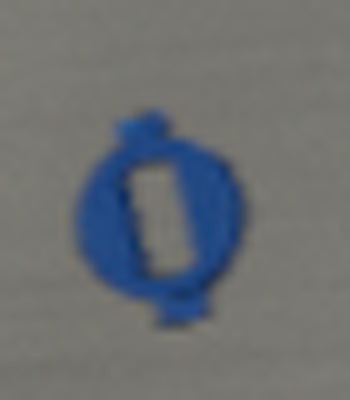

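```bash
cat > m.py <<'E'
from h import *
L=lambda n:np.load(f"pics/{n}.npy",allow_pickle=True).item()
def up(c,x0,y0,x1,y1,k=8):
    f=cv2.resize(c["frame"][y0:y1,x0:x1],None,fx=k,fy=k,interpolation=cv2.INTER_CUBIC)
    topx=lambda p:(np.asarray(p,float)+.5)/k-.5+[x0,y0]
    return f,topx
def cont(m):
    cs,_=cv2.findContours(m.astype(np.uint8),cv2.RETR_EXTERNAL,cv2.CHAIN_APPROX_NONE)
    return max(cs,key=cv2.contourArea).reshape(-1,2)
E
python3 - <<'E'
from m import *
t=L("t");s=L("s")
for nm,c,boxes in (("top",t,[(272,165,310,202),(290,202,318,232),(286,235,325,273)]),("scene",s,[(158,192,192,226),(185,222,215,248),(215,232,255,265)])):
  for b in boxes:
    f,tp=up(c,*b); g=f.astype(int)
    m=(g[:,:,0]-g[:,:,2]>12)&(g.sum(2)>390)
    P=cast(c,tp(cont(m)),.03)[:,:2]*1000
    print(nm,b,np.round(cv2.fitEllipse(P.astype(np.float32))[0],1),np.round(cv2.fitEllipse(P.astype(np.float32))[1],1))
# tongue
f,tp=up(t,243,193,262,214)
h=cv2.cvtColor(f,cv2.COLOR_RGB2HSV)
for v in (60,110,130,150):
    m=cv2.inRange(h,(12,80,v),(28,255,255)); q=cont(m)
    P=cast(t,tp(q),.082)[:,:2]*1000
    print("tongue",v,cv2.minAreaRect(P.astype(np.float32)), P.mean(0))
cv2.imwrite("pics/tg.png",cv2.resize(f[:,:,::-1],None,fx=4,fy=4))
# ring
f,tp=up(t,140,235,175,275); h=cv2.cvtColor(f,cv2.COLOR_RGB2HSV)
for sv in (90,120,150):
    m=cv2.inRange(h,(100,sv,40),(125,255,255)); q=cont(m)
    P=cast(t,tp(q),.012)[:,:2]*1000
    M=cv2.moments(P.astype(np.float32).reshape(-1,1,2)); a=.5*np.arctan2(2*M['mu11'],M['mu20']-M['mu02'])
    print("ring",sv,M['m10']/M['m00'],M['m01']/M['m00'],np.degrees(a),cv2.minAreaRect(P.astype(np.float32)))
f,tp=up(s,275,125,320,160); h=cv2.cvtColor(f,cv2.COLOR_RGB2HSV)
m=cv2.inRange(h,(100,120,40),(125,255,255)); q=cont(m);P=cast(s,tp(q),.012)[:,:2]*1000
M=cv2.moments(P.astype(np.float32).reshape(-1,1,2)); a=.5*np.arctan2(2*M['mu11'],M['mu20']-M['mu02']); print("ring scene",M['m10']/M['m00'],M['m01']/M['m00'],np.degrees(a))
f,_=up(t,232,180,275,226,12); cv2.imwrite("pics/fh.png",f[:,:,::-1])
f,_=up(s,230,185,280,235,12); cv2.imwrite("pics/fhs.png",f[:,:,::-1])
E
```

```text
top (272, 165, 310, 202) [ 623.6 -184.3] [62.9 63.6]
top (290, 202, 318, 232) [ 516.2 -211.2] [47.3 48.9]
top (286, 235, 325, 273) [ 402.5 -203.7] [62.7 63.6]
scene (158, 192, 192, 226) [ 394.  -201.8] [65.6 70. ]
scene (185, 222, 215, 248) [ 515.8 -215. ] [50.9 54.6]
scene (215, 232, 255, 265) [ 615.8 -183.1] [65.5 69. ]
tongue 60 ((556.9856567382812, -57.205841064453125), (36.76239776611328, 19.14252281188965), 31.584224700927734) [557.16383307 -57.17446453]
tongue 110 ((560.4127807617188, -57.78586959838867), (31.194355010986328, 15.742058753967285), 35.95878982543945) [560.31035387 -57.6255112 ]
tongue 130 ((560.9789428710938, -57.47332763671875), (29.50826644897461, 13.661133766174316), 35.26875305175781) [560.93192706 -57.51092632]
tongue 150 ((560.8085327148438, -58.043678283691406), (26.192277908325195, 11.641884803771973), 33.971317291259766) [560.32758851 -57.48329214]
ring 90 436.28309388275875 251.33776654147022 14.040251986120142 ((436.4365234375, 250.7880401611328), (55.69353485107422, 50.00527572631836), 51.197872161865234)
ring 120 436.2613231534662 251.1950637390525 13.714529580525596 ((436.4823913574219, 250.69505310058594), (54.060401916503906, 48.922733306884766), 52.01914978027344)
ring 150 436.24923684825546 251.0851197476881 13.508124618464466 ((436.830322265625, 250.54629516601562), (47.875946044921875, 50.944190979003906), 58.648719787597656)
ring scene 441.3569190899522 243.1838067716298 -17.729374539587404
```

```bash
python3 -c "
import cv2,numpy as np
a=cv2.imread('pics/fh.png');b=cv2.imread('pics/fhs.png')
h=min(a.shape[0],b.shape[0]);o=np.hstack([a[:h],b[:h]]);o=cv2.resize(o,None,fx=.7,fy=.7);print(o.shape);cv2.imwrite('pics/fhb.png',o)"
```

```text
(386, 781, 3)
```

View pics/fhb.png

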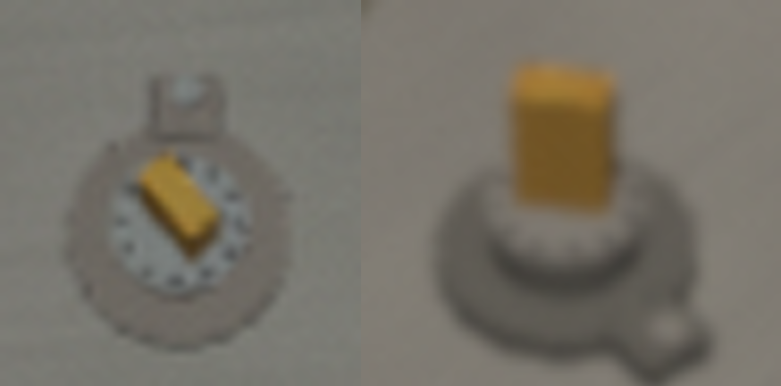

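```bash
python3 - <<'E'
from m import *
t=L("t")
f,tp=up(t,140,235,175,275,10)
h=cv2.cvtColor(f,cv2.COLOR_RGB2HSV); m=cv2.inRange(h,(100,120,40),(125,255,255)); q=cont(m)
P=cast(t,tp(q),.012)[:,:2]*1000
c=np.array([436.4,250.9])
for i in range(3):
    d=np.linalg.norm(P-c,axis=1); a=np.degrees(np.arctan2(*(P-c).T[::-1]))
    e=d>28.; A=P[e&(P[:,0]>c[0])].mean(0);B=P[e&(P[:,0]<c[0])].mean(0)
    body=P[d<27]; c=np.array(cv2.fitEllipse(body.astype(np.float32))[0])
    print(A,B,(A+B)/2,np.degrees(np.arctan2(*(A-B)[::-1])),c,cv2.fitEllipse(body.astype(np.float32))[1])
# slot
f2,tp2=f,tp
sub=(~(m>0)).astype(np.uint8)
cs,_=cv2.findContours(sub,cv2.RETR_CCOMP,cv2.CHAIN_APPROX_NONE)
for k in cs:
    if 1000<cv2.contourArea(k)<20000:
        S=cast(t,tp(k.reshape(-1,2)),.014)[:,:2]*1000; print("slot",cv2.minAreaRect(S.astype(np.float32)))
# foot ellipse via Canny points near predicted
f,tp=up(t,230,178,277,228,8)
lab=cv2.cvtColor(f,cv2.COLOR_RGB2LAB).astype(int)
g=cv2.GaussianBlur(f,(0,0),6).astype(int); d=g[:,:,0]-g[:,:,2]
print(np.percentile(d,[5,25,50,75,95]))
m=(d>np.percentile(d,[50])[0]).astype(np.uint8)
cv2.imwrite("pics/fm.png",np.clip((d+20)*4,0,255).astype(np.uint8))
E
```

```text
[466.18285294 256.42397402] [406.54733052 244.73267286] [436.36509173 250.57832344] 11.091929479870652 [436.29220581 251.27311707] (47.9047737121582, 49.977561950683594)
[466.18285294 256.42397402] [406.51648401 244.60945923] [436.34966847 250.51671663] 11.20023618100189 [436.28875732 251.2779541 ] (47.91830062866211, 49.970558166503906)
[466.18285294 256.42397402] [406.51648401 244.60945923] [436.34966847 250.51671663] 11.20023618100189 [436.28875732 251.2779541 ] (47.91830062866211, 49.970558166503906)
slot ((436.235595703125, 250.59730529785156), (36.42909622192383, 16.442106246948242), 11.485464096069336)
[ 4.  7.  7.  8. 12.]
```

View pics/fm.png

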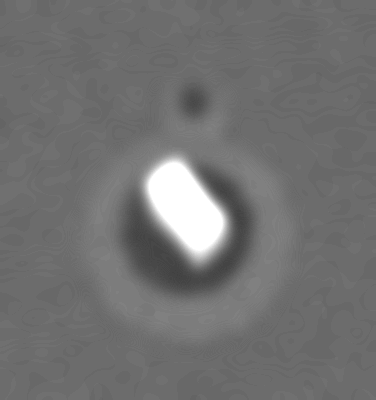

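```bash
python3 - <<'E'
from m import *
t=L("t");s=L("s")
print(cast(t,[(178/8.4+232-.5,236/8.4+180-.5)],.01),cast(t,[(179/8.4+231.5,227/8.4+179.5)],.03))
# tongue top scene: crop 12x*.7: corners approx in displayed px minus 361
# bright top region
f,tp=up(s,245,190,263,215); h=cv2.cvtColor(f,cv2.COLOR_RGB2HSV)
m=cv2.inRange(h,(12,80,60),(28,255,255)); q=cont(m); print(tp(q).min(0),tp(q).max(0))
print(proj(s,[[.561,-.0576,.082],[.561,-.0576,.03]]))
for z in(.082,.03):
  for a in (35,):
    u=np.array([np.cos(np.radians(a)),np.sin(np.radians(a))]);v=np.array([-u[1],u[0]])
    C=[np.r_[np.array([.561,-.0576])+i*.015*u+j*.007*v,z] for i in(-1,1) for j in (-1,1)]
    print(proj(s,C).round(1).tolist())
print(proj(s,[[.561,-.0576,0]]))
E
```

```text
[[ 0.55902826 -0.05680147  0.01      ]] [[ 0.55863812 -0.0572651   0.03      ]]
[247.0625 191.9375] [259.8125 210.0625]
[[254.55436455 193.35884436]
 [254.95687863 207.29365274]]
[[248.3, 194.6], [249.3, 190.8], [259.9, 195.9], [260.8, 192.1]]
[[248.9, 208.6], [249.8, 204.8], [260.1, 209.9], [261.0, 206.0]]
[[255.17771809 214.92861914]]
```

```bash
cat > go.py <<'E'
from h import *
import sys
def go(x,y,z=None,yaw=None):
    s=sense();p=s["tcp_pos"];R=np.array(s["ee_rot"]);z=p[2] if z is None else z
    d=R.T@(np.array([x,y,z])-p)/.025
    cy=np.degrees(np.arctan2(R[1,0],R[0,0]))
    out=f"t {s['time_s']:.2f} pos {p.round(4)} xyaw {cy:.2f} F {np.round(s['wrist_force'],2)} M {np.round(s['moment'],3)} w {s['gripper_width']:.3f} | slide total {d.round(3)}"
    if yaw is not None: out+=f" spin total {-((yaw-cy+90)%180-90)/8:.3f}"
    print(out)
if __name__=="__main__": go(*map(float,sys.argv[1:]))
E
python3 go.py .516 -.211 .08
```

```text
t 0.20 pos [ 0.2472 -0.5737  0.2219] xyaw -156.70 F [-0.22  0.15 -0.35] M [-0.018 -0.047 -0.008] w 1.000 | slide total [-15.616   9.062   5.684]
```

Look-alikes: white tubes at top-image (512-wide) pixels (291,183) and (306,253), both about 63 mm across, and (304,216), about 48 mm. I take the one at (304,216). The crop confirms it is the small tube. For blue there are rail pegs near (223,100) and the ring at (156,256), which has a slot and ears. I take that ring.

Request:
servo_tool(deltas=[{"slide":[-0.8,1,0]},{"slide":[-1,1,0]},{"slide":[-1,1,0]},{"slide":[-1,1,0]},{"slide":[-1,1,0]},{"slide":[-1,1,0]},{"slide":[-1,1,0]},{"slide":[-1,0.8,0]},{"slide":[-1,0.5,0]},{"slide":[-1,0.5,0]}], gripper=0)

```text
invalid input
```

```bash
python3 go.py .516 -.211 .08
```

```text
t 0.20 pos [ 0.2472 -0.5737  0.2219] xyaw -156.70 F [-0.22  0.15 -0.35] M [-0.018 -0.047 -0.008] w 1.000 | slide total [-15.616   9.062   5.684]
```

Perhaps spin is required.

Request:
servo_tool(deltas=[{"slide":[-0.8,1,0],"spin":0},{"slide":[-1,1,0],"spin":0},{"slide":[-1,1,0],"spin":0},{"slide":[-1,1,0],"spin":0},{"slide":[-1,1,0],"spin":0},{"slide":[-1,1,0],"spin":0},{"slide":[-1,1,0],"spin":0},{"slide":[-1,0.8,0],"spin":0},{"slide":[-1,0.5,0],"spin":0},{"slide":[-1,0.5,0],"spin":0}], gripper=0)

```text
time_s: 1.2
tcp_pos: [0.3869, -0.2656, 0.2194]
ee_rot: [[-0.921, -0.389, -0.003], [-0.389, 0.921, 0.004], [0.001, 0.005, -1.0]]
wrist_force: [0.1, 0.0, -0.0]
gripper_width: 1.002
```

```bash
python3 go.py .516 -.211 .08
```

```text
t 1.20 pos [ 0.3869 -0.2656  0.2194] xyaw -157.12 F [ 0.14  0.05 -0.04] M [-0.045 -0.069 -0.012] w 1.002 | slide total [-5.61  -0.021  5.573]
```

Request:
servo_tool(deltas=[{"slide":[-0.9,0,0.5],"spin":0},{"slide":[-1,0,0.6],"spin":0},{"slide":[-1,0,0.6],"spin":0},{"slide":[-1,0,0.6],"spin":0},{"slide":[-1,0,0.7],"spin":0},{"slide":[-0.7,0,0.7],"spin":0},{"slide":[0,0,0.8],"spin":0},{"slide":[0,0,0.6],"spin":0},{"slide":[0,0,0],"spin":0}])

```text
time_s: 2.1
tcp_pos: [0.5238, -0.204, 0.0881]
ee_rot: [[-0.919, -0.395, 0.001], [-0.395, 0.919, 0.003], [-0.002, 0.002, -1.0]]
wrist_force: [0.0, -0.4, 0.8]
gripper_width: 1.0
```

```bash
python3 go.py .516 -.211 .007; python3 - <<'E'
from m import *
c=optics.capture("top"); f,_=up(c,250,170,360,270,6); cv2.imwrite("pics/a1.png",f[:,:,::-1])
E
```

```text
t 2.10 pos [ 0.5238 -0.204   0.0881] xyaw -156.72 F [ 0.04 -0.41  0.83] M [ 0.056  0.054 -0.01 ] w 1.000 | slide total [ 0.407 -0.142  3.241]
```

View pics/a1.png

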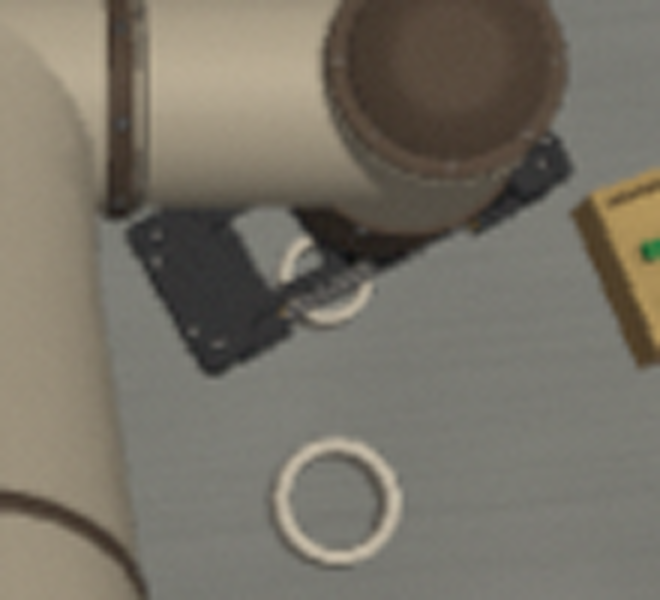

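The arm hides the target from above, at about (325,280) in this crop, so I go on by numbers.

Request:
servo_tool(deltas=[{"slide":[0.4,-0.14,0],"spin":0},{"slide":[0,0,0.6],"spin":0},{"slide":[0,0,0.8],"spin":0},{"slide":[0,0,0.6],"spin":0},{"slide":[0,0,0.5],"spin":0},{"slide":[0,0,0],"spin":0}])

```text
time_s: 2.75
tcp_pos: [0.5184, -0.2152, 0.0322]
ee_rot: [[-0.919, -0.394, 0.016], [-0.394, 0.919, -0.0], [-0.015, -0.006, -1.0]]
wrist_force: [-0.8, -0.3, 1.1]
gripper_width: 1.002
```

```bash
python3 go.py .516 -.211 .007; python3 - <<'E'
from m import *
c=optics.capture("scene"); f,_=up(c,160,180,260,270,6); cv2.imwrite("pics/a2.png",f[:,:,::-1])
E
```

```text
t 2.75 pos [ 0.5184 -0.2152  0.0322] xyaw -156.78 F [-0.84 -0.27  1.06] M [-0.038  0.063 -0.024] w 1.002 | slide total [0.036 0.197 1.007]
```

View pics/a2.png

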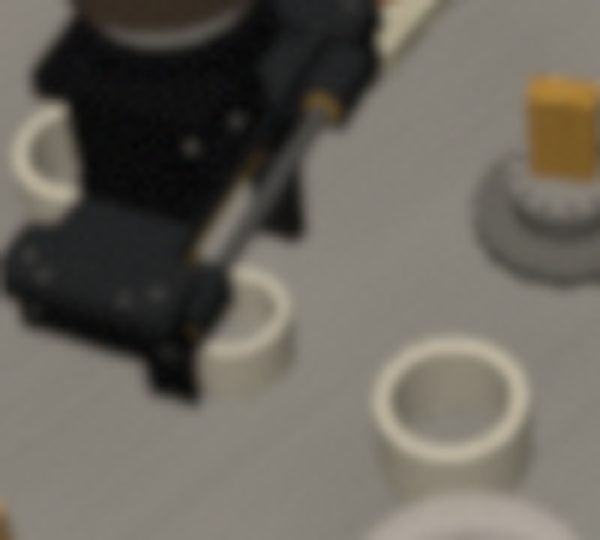

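The picture shows the near finger just left of the tube (rim about (240,310)), with nothing in collision.

Request:
servo_tool(deltas=[{"slide":[0.04,0.2,0.3],"spin":0},{"slide":[0,0,0.4],"spin":0},{"slide":[0,0,0.3],"spin":0},{"slide":[0,0,0],"spin":0}])

```text
time_s: 3.2
tcp_pos: [0.5181, -0.2112, 0.0088]
ee_rot: [[-0.918, -0.395, 0.023], [-0.395, 0.919, -0.001], [-0.02, -0.01, -1.0]]
wrist_force: [0.8, -0.3, -0.0]
gripper_width: 0.999
```

```bash
python3 go.py .516 -.211 .007
```

```text
t 3.20 pos [ 0.5181 -0.2112  0.0088] xyaw -156.73 F [ 0.77 -0.33 -0.04] M [ 0.023  0.097 -0.056] w 0.999 | slide total [0.074 0.041 0.071]
```

Request:
servo_tool(deltas=[{"slide":[0.08,0.04,0.05],"spin":0},{"slide":[0,0,0],"spin":0},{"slide":[0,0,0],"spin":0},{"slide":[0,0,0],"spin":0},{"slide":[0,0,0],"spin":0},{"slide":[0,0,0],"spin":0},{"slide":[0,0,0],"spin":0},{"slide":[0,0,0],"spin":0}], gripper=255)

```text
time_s: 4.0
tcp_pos: [0.5163, -0.2111, 0.0078]
ee_rot: [[-0.918, -0.395, 0.024], [-0.395, 0.919, -0.002], [-0.021, -0.011, -1.0]]
wrist_force: [-1.1, 0.9, -1.1]
gripper_width: 0.544
```

```bash
python3 go.py .516 -.211 .007
```

```text
t 4.00 pos [ 0.5163 -0.2111  0.0078] xyaw -156.71 F [-1.09  0.87 -1.11] M [-0.053  0.063  0.027] w 0.544 | slide total [0.011 0.01  0.033]
```

Request:
servo_tool(deltas=[{"slide":[0,0,-0.5],"spin":0},{"slide":[0,0,-1],"spin":0},{"slide":[0,0,-1],"spin":0},{"slide":[0,0,-1],"spin":0},{"slide":[0,0,-1],"spin":0},{"slide":[0,0,-0.5],"spin":0},{"slide":[0,0,0],"spin":0}])

```text
time_s: 4.7
tcp_pos: [0.5128, -0.2111, 0.1421]
ee_rot: [[-0.918, -0.395, 0.025], [-0.396, 0.918, -0.002], [-0.022, -0.012, -1.0]]
wrist_force: [0.8, -0.2, -0.5]
gripper_width: 0.542
```

```bash
python3 go.py .560 -.0573 .12
```

```text
t 4.70 pos [ 0.5128 -0.2111  0.1421] xyaw -156.69 F [ 0.8  -0.19 -0.49] M [-0.011  0.027  0.03 ] w 0.542 | slide total [-4.148  4.914  0.916]
```

Request:
servo_tool(deltas=[{"slide":[-0.6,0.7,0],"spin":0},{"slide":[-0.8,1,0],"spin":0},{"slide":[-0.8,1,0],"spin":0},{"slide":[-0.8,1,0],"spin":0},{"slide":[-0.7,0.8,0.2],"spin":0},{"slide":[-0.4,0.4,0.2],"spin":0},{"slide":[0,0,0],"spin":0}])

```text
time_s: 5.4
tcp_pos: [0.5578, -0.0536, 0.1314]
ee_rot: [[-0.92, -0.392, 0.022], [-0.392, 0.92, -0.002], [-0.019, -0.011, -1.0]]
wrist_force: [0.5, -0.5, -0.5]
gripper_width: 0.544
```

```bash
python3 go.py .560 -.0573 .10;  python3 - <<'E'
from m import *
c=optics.capture("scene"); f,_=up(c,205,130,315,230,6); cv2.imwrite("pics/a3.png",f[:,:,::-1])
d=optics.capture("top"); f,_=up(d,200,150,310,250,6); cv2.imwrite("pics/a4.png",f[:,:,::-1])
E
python3 go.py .560 -.0573 .10; 
```

```text
t 5.40 pos [ 0.5578 -0.0536  0.1314] xyaw -156.93 F [ 0.52 -0.53 -0.48] M [-0.013  0.134 -0.013] w 0.544 | slide total [ 1.000e-03 -1.590e-01  1.258e+00]
t 5.50 pos [ 0.5575 -0.055   0.1319] xyaw -157.02 F [-0.7  -0.43 -0.44] M [-0.039  0.022 -0.024] w 0.542 | slide total [-0.032 -0.111  1.28 ]
```

View pics/a3.png

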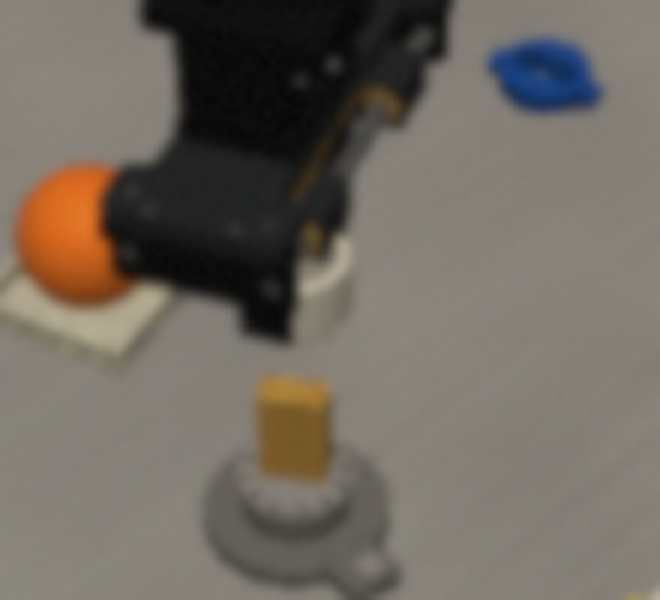

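View pics/a4.png

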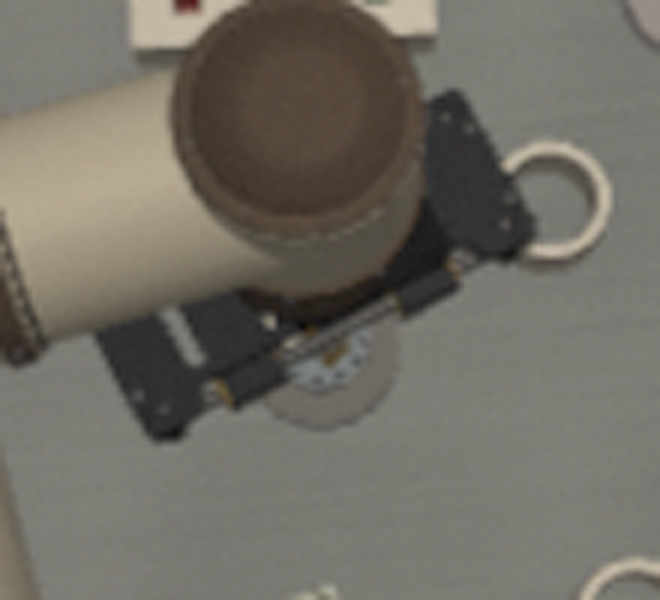

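```bash
python3 - <<'E'
from h import *
s=optics.capture("scene")
p=sense()["tcp_pos"];print(p)
a=np.linspace(0,2*np.pi,200)
for z in (-.0078,.0222):
    q=proj(s,np.c_[p[0]+.024*np.cos(a),p[1]+.024*np.sin(a),0*a+p[2]+z]); print(q.min(0),q.max(0))
f=s["frame"]
for y in range(174,186,2): print(y,f[y,256:270].sum(1))
for z in (.0,.01): 
    R=.042 if z<1 else 0
    q=proj(s,np.c_[.560+R*np.cos(a),-.0573+R*np.sin(a),0*a+z]);print("foot",q.min(0),q.max(0))
for y in (208,212,216,220): print(y,f[y,234:244].sum(1),f[y,264:276].sum(1))
E
```

```text
[ 0.55751835 -0.05544443  0.1322232 ]
[244.20912643 173.70789583] [263.4547035  186.89282486]
[243.75544702 164.78679581] [263.37994469 177.93728041]
174 [338 340 355 397 458 475 433 400 390 390 392 389 392 391]
176 [434 459 480 482 452 393 351 370 387 394 397 393 394 397]
178 [461 442 414 387 356 327 330 364 391 396 398 397 401 397]
180 [376 372 363 349 334 316 327 367 392 395 399 401 400 395]
182 [371 368 358 347 332 326 343 373 393 397 398 396 394 393]
184 [374 368 357 345 344 355 377 389 394 395 395 394 394 397]
foot [239.39825382 203.40089329] [270.60204676 226.52912872]
foot [239.22815656 200.88118699] [270.6246664  224.02758322]
208 [381 383 385 383 385 376 356 324 301 299] [300 288 295 321 355 379 386 388 387 388 388 383]
212 [391 392 392 385 357 320 292 286 286 285] [279 285 285 288 292 323 363 385 392 389 390 389]
216 [393 392 387 376 344 301 288 285 289 286] [282 283 286 285 281 305 358 390 395 395 393 391]
220 [391 392 391 388 372 327 280 266 273 280] [273 279 276 262 279 338 382 393 392 391 390 385]
```

Request:
servo_tool(deltas=[{"slide":[-0.02,-0.13,0.3],"spin":0},{"slide":[0,0,0.5],"spin":0},{"slide":[0,0,0.4],"spin":0},{"slide":[0,0,0.1],"spin":0},{"slide":[0,0,0],"spin":0}])

```text
time_s: 6.05
tcp_pos: [0.5586, -0.0622, 0.0964]
ee_rot: [[-0.923, -0.384, 0.021], [-0.384, 0.923, -0.003], [-0.018, -0.01, -1.0]]
wrist_force: [0.3, -0.5, -0.5]
gripper_width: 0.551
```

```bash
python3 go.py .5595 -.0578 .09;  python3 - <<'E'
from m import *
c=optics.capture("scene"); f,_=up(c,205,150,315,230,6); cv2.imwrite("pics/a5.png",f[:,:,::-1])
E
python3 go.py .5595 -.0578 .09
```

```text
t 6.05 pos [ 0.5586 -0.0622  0.0964] xyaw -157.39 F [ 0.3  -0.53 -0.51] M [ 0.005 -0.016 -0.043] w 0.551 | slide total [-0.094  0.151  0.254]
t 6.10 pos [ 0.5586 -0.0621  0.0965] xyaw -157.38 F [ 0.33  0.33 -0.85] M [ 0.011  0.095 -0.032] w 0.546 | slide total [-0.093  0.148  0.26 ]
```

View pics/a5.png

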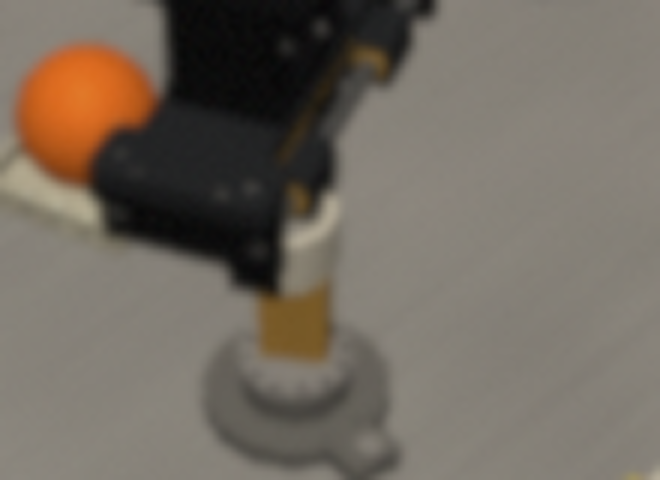

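The spacer bottom (about (305,290)) hangs just above the tongue top. It is 4 mm off in y, so I correct that.

Request:
servo_tool(deltas=[{"slide":[-0.09,0.15,0],"spin":0},{"slide":[0,0,0],"spin":0},{"slide":[0,0,0],"spin":0}])

```text
time_s: 6.4
tcp_pos: [0.56, -0.0572, 0.0972]
ee_rot: [[-0.923, -0.385, 0.023], [-0.385, 0.923, -0.002], [-0.02, -0.011, -1.0]]
wrist_force: [0.3, -0.0, -0.4]
gripper_width: 0.543
```

```bash
python3 go.py .5595 -.0578 .09
```

```text
t 6.40 pos [ 0.56   -0.0572  0.0972] xyaw -157.35 F [ 0.28 -0.05 -0.4 ] M [0.042 0.066 0.027] w 0.543 | slide total [ 0.034 -0.011  0.289]
```

Now down past the tongue top, watching the force.

Request:
servo_tool(deltas=[{"slide":[0,0,0.2],"spin":0},{"slide":[0,0,0.2],"spin":0},{"slide":[0,0,0.2],"spin":0},{"slide":[0,0,0],"spin":0}])

```text
time_s: 6.8
tcp_pos: [0.5606, -0.0569, 0.0815]
ee_rot: [[-0.923, -0.385, 0.024], [-0.385, 0.923, -0.002], [-0.021, -0.011, -1.0]]
wrist_force: [0.0, -1.4, -1.5]
gripper_width: 0.544
```

```bash
python3 go.py .5595 -.0578 .09
```

```text
t 6.80 pos [ 0.5606 -0.0569  0.0815] xyaw -157.33 F [ 0.02 -1.39 -1.5 ] M [-0.012  0.088 -0.019] w 0.544 | slide total [ 0.046 -0.02  -0.341]
```

Request:
servo_tool(deltas=[{"slide":[0.03,-0.01,0.3],"spin":0},{"slide":[0,0,0.4],"spin":0},{"slide":[0,0,0.4],"spin":0},{"slide":[0,0,0.3],"spin":0},{"slide":[0,0,0],"spin":0}])

```text
time_s: 7.3
tcp_pos: [0.5603, -0.0578, 0.0425]
ee_rot: [[-0.923, -0.385, 0.022], [-0.385, 0.923, -0.002], [-0.019, -0.011, -1.0]]
wrist_force: [0.1, 0.4, -0.0]
gripper_width: 0.543
```

```bash
python3 go.py .5595 -.0578 .0378
```

```text
t 7.30 pos [ 0.5603 -0.0578  0.0425] xyaw -157.35 F [ 0.1   0.39 -0.03] M [ 0.025  0.097 -0.049] w 0.543 | slide total [0.032 0.012 0.187]
```

Request:
servo_tool(deltas=[{"slide":[0.01,0,0.08],"spin":0},{"slide":[0,0,0.06],"spin":0},{"slide":[0,0,0.04],"spin":0},{"slide":[0,0,0],"spin":0}])

```text
time_s: 7.7
tcp_pos: [0.5608, -0.0579, 0.038]
ee_rot: [[-0.923, -0.385, 0.023], [-0.385, 0.923, -0.003], [-0.02, -0.011, -1.0]]
wrist_force: [-0.5, -0.0, -0.9]
gripper_width: 0.543
```

```bash
python3 go.py .5595 -.0578 .0378
```

```text
t 7.70 pos [ 0.5608 -0.0579  0.038 ] xyaw -157.32 F [-0.49 -0.04 -0.91] M [-0.013  0.029  0.015] w 0.543 | slide total [0.046 0.022 0.008]
```

Request:
servo_tool(deltas=[{"slide":[0.03,0,0.03],"spin":0},{"slide":[0,0,0.03],"spin":0},{"slide":[0,0,0],"spin":0}])

```text
time_s: 8.0
tcp_pos: [0.5608, -0.058, 0.038]
ee_rot: [[-0.922, -0.386, 0.026], [-0.386, 0.923, -0.002], [-0.023, -0.012, -1.0]]
wrist_force: [0.1, 0.0, -1.0]
gripper_width: 0.546
```

```bash
python3 go.py .5595 -.0578 .0378
```

```text
t 8.00 pos [ 0.5608 -0.058   0.038 ] xyaw -157.30 F [ 0.06  0.   -1.  ] M [-0.01   0.017 -0.002] w 0.546 | slide total [0.046 0.027 0.006]
```

Request:
servo_tool(deltas=[{"slide":[0,0,0],"spin":0},{"slide":[0,0,0],"spin":0},{"slide":[0,0,0],"spin":0},{"slide":[0,0,0],"spin":0},{"slide":[0,0,0],"spin":0}], gripper=0)

```text
time_s: 8.5
tcp_pos: [0.5609, -0.0581, 0.0376]
ee_rot: [[-0.922, -0.385, 0.026], [-0.386, 0.923, -0.002], [-0.023, -0.012, -1.0]]
wrist_force: [0.2, -0.0, 0.3]
gripper_width: 0.912
```

```bash
python3 go.py .436 .251 .15
```

```text
t 8.50 pos [ 0.5609 -0.0581  0.0376] xyaw -157.31 F [ 0.21 -0.01  0.34] M [-0.021  0.013 -0.039] w 0.912 | slide total [-0.262 13.278 -4.651]
```

Request:
servo_tool(deltas=[{"slide":[0,0,-0.5],"spin":0},{"slide":[0,0,-1],"spin":0},{"slide":[0,0,-1],"spin":0},{"slide":[0,0,-1],"spin":0},{"slide":[0,0,-1],"spin":0},{"slide":[0,0.5,-0.4],"spin":0},{"slide":[0,1,0],"spin":0},{"slide":[0,1,0],"spin":0},{"slide":[0,1,0],"spin":0},{"slide":[0,1,0],"spin":0}])

```text
time_s: 9.5
tcp_pos: [0.512, 0.0491, 0.1683]
ee_rot: [[-0.924, -0.38, 0.029], [-0.38, 0.925, -0.001], [-0.026, -0.012, -1.0]]
wrist_force: [0.5, 0.3, -0.3]
gripper_width: 0.998
```

Request:
servo_tool(deltas=[{"slide":[0,1,0],"spin":0},{"slide":[0,1,0],"spin":0},{"slide":[0,1,0],"spin":0},{"slide":[0,1,0],"spin":0},{"slide":[0,1,0],"spin":0},{"slide":[0,1,0],"spin":0.4},{"slide":[0,0.5,0],"spin":0.5},{"slide":[0,0,0],"spin":0.4},{"slide":[0,0,0],"spin":0}])

```text
time_s: 10.4
tcp_pos: [0.4382, 0.2109, 0.1656]
ee_rot: [[-0.978, -0.207, 0.024], [-0.207, 0.978, -0.001], [-0.023, -0.005, -1.0]]
wrist_force: [0.3, 0.9, 0.1]
gripper_width: 0.996
```

```bash
python3 go.py .4363 .2507 .06 -168.7; python3 - <<'E'
from m import *
t=optics.capture("top");s=optics.capture("scene")
np.save("pics/t2.npy",t,allow_pickle=True); np.save("pics/s2.npy",s,allow_pickle=True)
f,_=up(t,225,175,280,225,7);g,_=up(s,230,175,285,225,7)
cv2.imwrite("pics/b1.png",np.hstack([f,g])[:,:,::-1])
E
```

```text
t 10.40 pos [0.4382 0.2109 0.1656] xyaw -168.02 F [0.29 0.86 0.09] M [-0.015  0.028 -0.   ] w 0.996 | slide total [-0.158  1.597  4.221] spin total 0.085
```

View pics/b1.png

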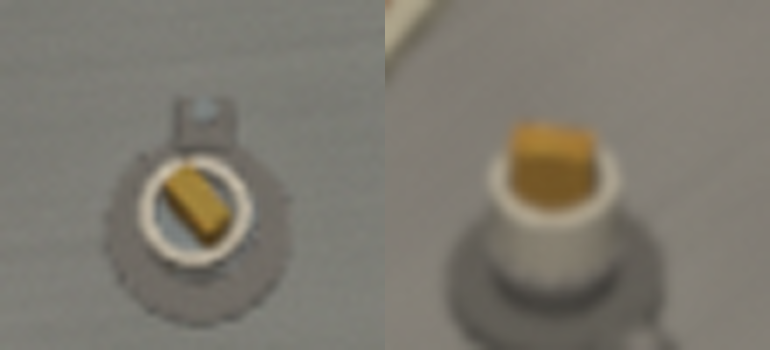

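The spacer stands round the tongue (rim centre about (195,210) in the left crop). I now measure the tongue relative to the spacer, whose position the arm knows.

```bash
python3 - <<'E'
from m import *
t=L("t2")
f,tp=up(t,240,190,268,218); g=f.astype(int)
h=cv2.cvtColor(f,cv2.COLOR_RGB2HSV)
for th in (390,430,460):
    m=(h[:,:,1]<70)&(g[:,:,0]-g[:,:,2]>8)&(g.sum(2)>th)
    P=cast(t,tp(cont(m)),.06)[:,:2]*1000; E=cv2.fitEllipse(P.astype(np.float32)); print(np.round(E[0],1),np.round(E[1],1))
for v in (110,130,140,150):
    m=cv2.inRange(h,(12,100,v),(28,255,255))
    P=cast(t,tp(cont(m)),.082)[:,:2]*1000
    print("tongue",v,cv2.minAreaRect(P.astype(np.float32)))
s=L("s2")
f,tp=up(s,240,185,268,218); g=f.astype(int)
h=cv2.cvtColor(f,cv2.COLOR_RGB2HSV)
# scene: brass x extent and spacer tube x extent vs prediction
m=cv2.inRange(h,(12,100,60),(28,255,255)); q=tp(cont(m)); print("brass x",q[:,0].min(),q[:,0].max(),q[:,1].min())
a=np.linspace(0,6.283,300)
for c in((.5608,-.058),):
  q=proj(s,np.c_[c[0]+.024*np.cos(a),c[1]+.024*np.sin(a),0*a+.06]);print("pred rim",q.min(0),q.max(0))
ff=s["frame"].astype(int)
for y in (202,204,206): print(y,ff[y,242:250].sum(1),ff[y,268-8:276].sum(1))
E
```

```text
[559.4 -56.2] [47.  48.7]
[559.5 -56.3] [43.2 44. ]
[559.4 -56.4] [42.6 43.1]
tongue 110 ((559.506591796875, -58.245521545410156), (30.85149574279785, 15.592743873596191), 35.72859191894531)
tongue 130 ((560.4649047851562, -57.75249481201172), (28.73834800720215, 14.084211349487305), 35.27085876464844)
tongue 140 ((560.872314453125, -57.74256896972656), (28.061594009399414, 13.488482475280762), 35.26686096191406)
tongue 150 ((561.19287109375, -57.690338134765625), (27.454387664794922, 12.908855438232422), 36.08290481567383)
brass x 247.4375 259.3125 192.3125
pred rim [245.30686976 192.87145707] [263.82640882 206.14360871]
202 [372 373 384 423 450 420 339 280] [382 452 449 398 379 379 379 381 378 375 374 374 373 375 379 378]
204 [369 363 346 344 393 453 459 422] [451 414 358 331 348 367 371 371 373 369 375 378 378 381 379 378]
206 [343 325 310 305 324 359 398 437] [363 329 299 281 294 311 330 352 369 378 384 380 379 377 378 377]
```

Request:
servo_tool(deltas=[{"slide":[-0.1,0.8,0.5],"spin":0.08},{"slide":[0,0.7,0.8],"spin":0},{"slide":[0,0,0.8],"spin":0},{"slide":[0,0,0.8],"spin":0},{"slide":[0,0,0.8],"spin":0},{"slide":[0,0,0.5],"spin":0},{"slide":[0,0,0],"spin":0},{"slide":[0,0,0],"spin":0}])

```text
time_s: 11.3
tcp_pos: [0.4369, 0.2476, 0.0584]
ee_rot: [[-0.98, -0.199, 0.026], [-0.199, 0.98, 0.001], [-0.026, -0.004, -1.0]]
wrist_force: [0.4, 0.3, -1.0]
gripper_width: 1.0
```

```bash
python3 go.py .4370 .2494 .004 -168.7; python3 - <<'E'
from m import *
s=optics.capture("scene")
g,_=up(s,245,90,345,170,6)
cv2.imwrite("pics/b2.png",g[:,:,::-1])
E
```

```text
t 11.30 pos [0.4369 0.2476 0.0584] xyaw -168.51 F [ 0.44  0.32 -1.03] M [-0.008  0.042 -0.015] w 1.000 | slide total [0.038 0.079 2.175] spin total 0.024
```

View pics/b2.png

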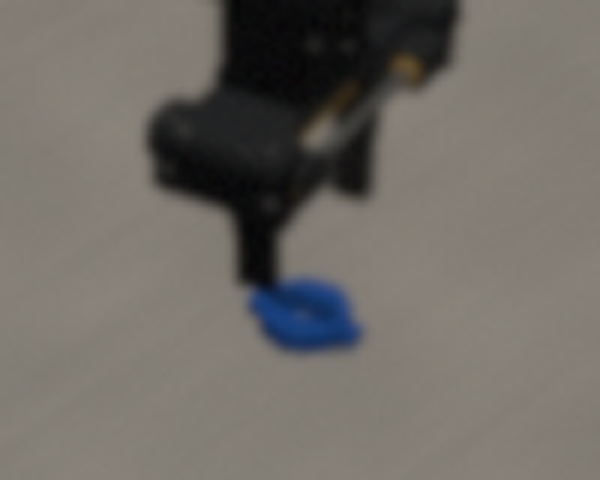

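The ring (centre about (305,315)) lies between the fingers' lines. I go down.

Request:
servo_tool(deltas=[{"slide":[0.04,0.08,0.5],"spin":0},{"slide":[0,0,0.6],"spin":0},{"slide":[0,0,0.5],"spin":0},{"slide":[0,0,0.35],"spin":0},{"slide":[0,0,0],"spin":0}])

```text
time_s: 11.85
tcp_pos: [0.4401, 0.2522, 0.0136]
ee_rot: [[-0.979, -0.2, 0.035], [-0.2, 0.98, 0.01], [-0.036, 0.003, -0.999]]
wrist_force: [0.5, -0.7, -0.4]
gripper_width: 1.001
```

```bash
python3 go.py .4370 .2494 .004 -168.7
```

```text
t 11.85 pos [0.4401 0.2522 0.0136] xyaw -168.48 F [ 0.54 -0.71 -0.43] M [-0.056  0.06   0.016] w 1.001 | slide total [ 0.157 -0.088  0.377] spin total 0.027
```

Request:
servo_tool(deltas=[{"slide":[0.12,-0.09,0.15],"spin":0},{"slide":[0.04,0,0.12],"spin":0},{"slide":[0,0,0.08],"spin":0},{"slide":[0,0,0],"spin":0}])

```text
time_s: 12.25
tcp_pos: [0.4376, 0.25, 0.0061]
ee_rot: [[-0.979, -0.2, 0.037], [-0.2, 0.98, 0.013], [-0.039, 0.005, -0.999]]
wrist_force: [-0.4, 0.9, 0.1]
gripper_width: 0.996
```

```bash
python3 go.py .4370 .2494 .004 -168.7
```

```text
t 12.25 pos [0.4376 0.25   0.0061] xyaw -168.47 F [-0.42  0.86  0.09] M [ 0.     0.091 -0.013] w 0.996 | slide total [ 0.033 -0.018  0.081] spin total 0.029
```

Request:
servo_tool(deltas=[{"slide":[0.03,0,0.06],"spin":0},{"slide":[0,0,0],"spin":0},{"slide":[0,0,0],"spin":0},{"slide":[0,0,0],"spin":0},{"slide":[0,0,0],"spin":0},{"slide":[0,0,0],"spin":0},{"slide":[0,0,0],"spin":0},{"slide":[0,0,0],"spin":0}], gripper=255)

```text
time_s: 13.05
tcp_pos: [0.4373, 0.2503, 0.005]
ee_rot: [[-0.979, -0.2, 0.038], [-0.2, 0.98, 0.014], [-0.04, 0.006, -0.999]]
wrist_force: [-0.2, -0.1, -0.2]
gripper_width: 0.568
```

```bash
python3 go.py .562 -.0595 .105 -145
```

```text
t 13.05 pos [0.4373 0.2503 0.005 ] xyaw -168.45 F [-0.2  -0.15 -0.23] M [-0.035  0.08   0.047] w 0.568 | slide total [ -2.565 -13.118  -3.978] spin total -2.931
```

Request:
servo_tool(deltas=[{"slide":[0,0,-0.4],"spin":0},{"slide":[0,0,-0.8],"spin":0},{"slide":[0,0,-1],"spin":0},{"slide":[0,0,-1],"spin":0},{"slide":[0,0,-1],"spin":0},{"slide":[0,0,-1],"spin":0},{"slide":[0,0,-0.6],"spin":0},{"slide":[0,0,-0.2],"spin":0},{"slide":[0,0,0],"spin":0}])

```text
time_s: 13.95
tcp_pos: [0.4295, 0.2465, 0.164]
ee_rot: [[-0.979, -0.2, 0.036], [-0.199, 0.98, 0.013], [-0.038, 0.006, -0.999]]
wrist_force: [-0.3, -0.5, -1.3]
gripper_width: 0.561
```

```bash
python3 go.py .562 -.0595 .105 -145;python3 - <<'E'
from m import *
s=optics.capture("scene")
g,_=up(s,245,50,345,130,6)
cv2.imwrite("pics/b3.png",g[:,:,::-1])
E
```

```text
t 13.95 pos [0.4295 0.2465 0.164 ] xyaw -168.50 F [-0.32 -0.52 -1.32] M [ 0.003  0.115 -0.05 ] w 0.561 | slide total [ -2.66  -13.065   2.391] spin total -2.938
```

View pics/b3.png

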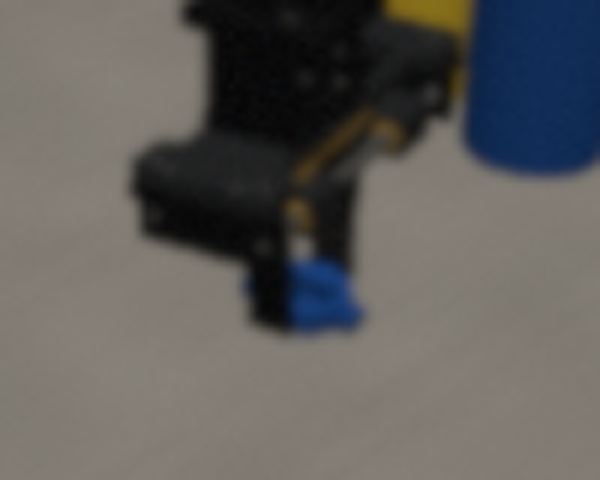

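The ring is held level between the fingers, centre about (315,295). I travel to the filter.

Request:
servo_tool(deltas=[{"slide":[-0.3,-0.7,0],"spin":-0.2},{"slide":[-0.3,-1,0],"spin":-0.3},{"slide":[-0.3,-1,0],"spin":-0.4},{"slide":[-0.3,-1,0],"spin":-0.4},{"slide":[-0.3,-1,0],"spin":-0.4},{"slide":[-0.2,-1,0],"spin":-0.4},{"slide":[-0.1,-1,0],"spin":-0.4},{"slide":[0,-1,0],"spin":-0.4},{"slide":[0,-0.7,0],"spin":0},{"slide":[0,0,0],"spin":0}])

```text
time_s: 15.0
tcp_pos: [0.5495, 0.0583, 0.151]
ee_rot: [[-0.812, -0.584, 0.01], [-0.584, 0.812, 0.0], [-0.009, -0.006, -1.0]]
wrist_force: [-0.2, -0.1, -0.6]
gripper_width: 0.566
```

```bash
python3 go.py .562 -.0595 .105 -145
```

```text
t 15.00 pos [0.5495 0.0583 0.151 ] xyaw -144.25 F [-0.24 -0.11 -0.63] M [0.002 0.084 0.005] w 0.566 | slide total [ 2.363 -4.106  1.842] spin total 0.094
```

Request:
servo_tool(deltas=[{"slide":[0.4,-0.7,0],"spin":0.09},{"slide":[0.5,-0.9,0],"spin":0},{"slide":[0.5,-0.9,0],"spin":0},{"slide":[0.5,-0.8,0],"spin":0},{"slide":[0.3,-0.5,0.2],"spin":0},{"slide":[0,0,0.3],"spin":0},{"slide":[0,0,0.3],"spin":0},{"slide":[0,0,0],"spin":0}])

```text
time_s: 15.8
tcp_pos: [0.5536, -0.0518, 0.1205]
ee_rot: [[-0.819, -0.574, -0.007], [-0.574, 0.819, -0.001], [0.006, 0.003, -1.0]]
wrist_force: [-0.4, -0.3, -0.1]
gripper_width: 0.567
```

```bash
cat >> go.py <<'E'
    Rg=np.array([[-0.979,-0.2,0.038],[-0.2,0.98,0.014],[-0.04,0.006,-0.999]])
    print("ring z",(np.array(sense()["ee_rot"])@Rg.T@[0,0,1]).round(3))
E
python3 go.py .562 -.0595 .095 -145;python3 - <<'E'
from m import *
s=optics.capture("scene")
g,_=up(s,205,120,305,220,6)
cv2.imwrite("pics/b4.png",g[:,:,::-1])
E
```

```text
File "go.py", line 11
    Rg=np.array([[-0.979,-0.2,0.038],[-0.2,0.98,0.014],[-0.04,0.006,-0.999]])
IndentationError: unexpected indent
```

View pics/b4.png

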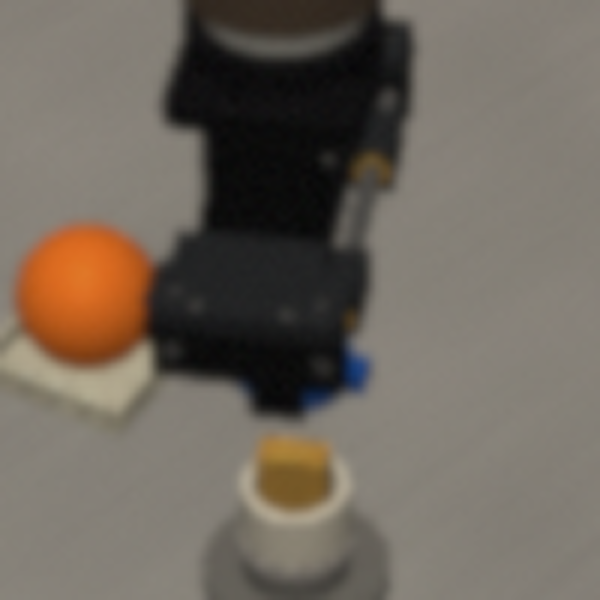

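```bash
python3 - <<'E'
s=open("go.py").read().split('    Rg=')
a,b=s[0].split('if __name__')
open("go.py","w").write(a+'    Rg='+s[1]+'if __name__'+b)
E
python3 go.py .562 -.0595 .095 -145
```

```text
t 15.85 pos [ 0.554  -0.0517  0.1211] xyaw -144.91 F [-0.29  0.13 -1.06] M [ 0.011  0.016 -0.029] w 0.562 | slide total [-0.089 -0.442  1.041] spin total 0.011
ring z [0.036 0.029 0.999]
```

Request:
servo_tool(deltas=[{"slide":[-0.09,-0.4,0.2],"spin":0},{"slide":[0,0,0.4],"spin":0},{"slide":[0,0,0.3],"spin":0},{"slide":[0,0,0],"spin":0},{"slide":[0,0,0],"spin":0}])

```text
time_s: 16.35
tcp_pos: [0.5628, -0.0573, 0.0965]
ee_rot: [[-0.817, -0.577, -0.006], [-0.577, 0.817, -0.001], [0.005, 0.002, -1.0]]
wrist_force: [0.1, -0.8, -0.2]
gripper_width: 0.563
```

```bash
python3 go.py .562 -.0595 .092 -145
```

```text
t 16.35 pos [ 0.5628 -0.0573  0.0965] xyaw -144.74 F [ 0.1  -0.82 -0.18] M [-0.006 -0.023 -0.025] w 0.563 | slide total [ 0.075 -0.055  0.18 ] spin total 0.032
ring z [0.035 0.029 0.999]
```

Request:
servo_tool(deltas=[{"slide":[0.08,-0.06,0.05],"spin":0.03},{"slide":[0,0,0.1],"spin":0},{"slide":[0,0,0],"spin":0},{"slide":[0,0,0],"spin":0}])

```text
time_s: 16.75
tcp_pos: [0.5621, -0.0598, 0.0931]
ee_rot: [[-0.819, -0.574, -0.004], [-0.574, 0.819, -0.001], [0.004, 0.002, -1.0]]
wrist_force: [-0.7, -0.2, -0.8]
gripper_width: 0.562
```

```bash
python3 go.py .562 -.0595 .085 -145;python3 - <<'E'
from m import *
s=optics.capture("scene")
g,_=up(s,215,150,295,220,8)
cv2.imwrite("pics/b5.png",g[:,:,::-1])
E
```

```text
t 16.75 pos [ 0.5621 -0.0598  0.0931] xyaw -145.00 F [-0.75 -0.2  -0.81] M [-0.031  0.091 -0.002] w 0.562 | slide total [-0.005  0.014  0.325] spin total 0.000
ring z [0.034 0.029 0.999]
```

View pics/b5.png

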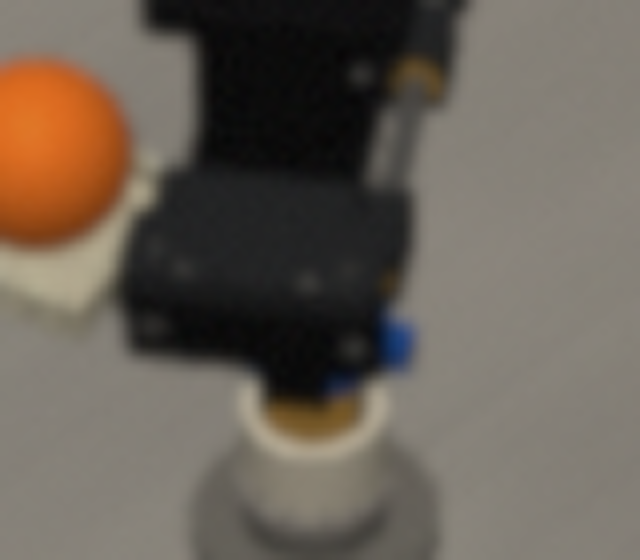

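The ring hovers over the tongue (about (310,400)). I go down gently to feel for contact.

Request:
servo_tool(deltas=[{"slide":[0,0,0.1],"spin":0},{"slide":[0,0,0.1],"spin":0},{"slide":[0,0,0.1],"spin":0},{"slide":[0,0,0],"spin":0}])

```text
time_s: 17.2
tcp_pos: [0.5622, -0.0598, 0.0853]
ee_rot: [[-0.819, -0.574, -0.004], [-0.574, 0.819, -0.001], [0.003, 0.002, -1.0]]
wrist_force: [-0.6, -0.1, -0.9]
gripper_width: 0.564
```

```bash
python3 go.py .562 -.0595 .083 -145
```

```text
t 17.20 pos [ 0.5622 -0.0598  0.0853] xyaw -145.00 F [-0.65 -0.07 -0.89] M [0.108 0.057 0.031] w 0.564 | slide total [0.    0.014 0.091] spin total 0.000
ring z [0.033 0.028 0.999]
```

Ring underside is at about 80 mm and there is no load so far. I go on.

Request:
servo_tool(deltas=[{"slide":[0,0,0.1],"spin":0},{"slide":[0,0,0.08],"spin":0},{"slide":[0,0,0],"spin":0}])

```text
time_s: 17.5
tcp_pos: [0.5622, -0.0598, 0.0802]
ee_rot: [[-0.819, -0.574, -0.004], [-0.574, 0.819, -0.001], [0.004, 0.002, -1.0]]
wrist_force: [0.4, -0.9, -0.4]
gripper_width: 0.566
```

```bash
python3 go.py .562 -.0595 .08 -145
```

```text
t 17.50 pos [ 0.5622 -0.0598  0.0802] xyaw -144.99 F [ 0.41 -0.9  -0.43] M [ 0.042  0.009 -0.036] w 0.566 | slide total [-0.001  0.013  0.009] spin total 0.001
ring z [0.033 0.029 0.999]
```

No load at 75 mm, so the slot appears to be over the tongue. I continue slowly.

Request:
servo_tool(deltas=[{"slide":[0,0,0.1],"spin":0},{"slide":[0,0,0.1],"spin":0},{"slide":[0,0,0],"spin":0}])

```text
time_s: 17.8
tcp_pos: [0.5622, -0.0598, 0.0748]
ee_rot: [[-0.819, -0.574, -0.004], [-0.574, 0.819, -0.001], [0.004, 0.002, -1.0]]
wrist_force: [0.1, 0.1, -0.5]
gripper_width: 0.564
```

```bash
python3 go.py .562 -.0595 .065 -145
```

```text
t 17.80 pos [ 0.5622 -0.0598  0.0748] xyaw -145.00 F [ 0.08  0.08 -0.49] M [ 0.014  0.014 -0.027] w 0.564 | slide total [-0.003  0.013  0.391] spin total 0.001
ring z [0.033 0.029 0.999]
```

Request:
servo_tool(deltas=[{"slide":[0,0,0.1],"spin":0},{"slide":[0,0,0.1],"spin":0},{"slide":[0,0,0],"spin":0}])

```text
time_s: 18.1
tcp_pos: [0.5622, -0.0598, 0.0693]
ee_rot: [[-0.819, -0.574, -0.004], [-0.574, 0.819, -0.001], [0.004, 0.002, -1.0]]
wrist_force: [0.9, 0.7, -0.5]
gripper_width: 0.57
```

```bash
python3 go.py .562 -.0595 .065 -145;python3 - <<'E'
from m import *
s=optics.capture("scene")
g,_=up(s,215,150,295,220,8)
cv2.imwrite("pics/b6.png",g[:,:,::-1])
E
```

```text
t 18.10 pos [ 0.5622 -0.0598  0.0693] xyaw -144.99 F [ 0.93  0.69 -0.53] M [0.044 0.01  0.003] w 0.570 | slide total [-0.002  0.013  0.173] spin total 0.001
ring z [0.033 0.029 0.999]
```

View pics/b6.png

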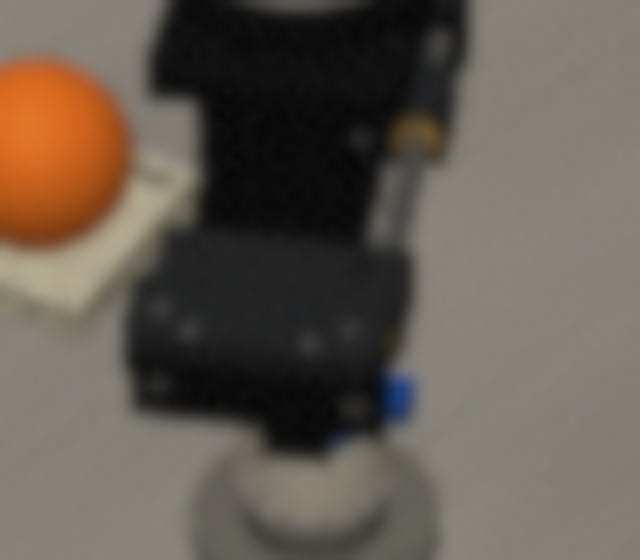

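The ring covers the spacer top (about (315,450)), with no force. I take the last few millimetres.

Request:
servo_tool(deltas=[{"slide":[0,0,0.08],"spin":0},{"slide":[0,0,0],"spin":0}])

```text
time_s: 18.35
tcp_pos: [0.5623, -0.0598, 0.0674]
ee_rot: [[-0.819, -0.574, -0.004], [-0.574, 0.819, -0.001], [0.003, 0.001, -1.0]]
wrist_force: [0.5, -0.1, -0.7]
gripper_width: 0.563
```

```bash
python3 go.py .562 -.0595 .065 -145
```

```text
t 18.35 pos [ 0.5623 -0.0598  0.0674] xyaw -144.99 F [ 0.51 -0.08 -0.66] M [ 0.037 -0.027  0.021] w 0.563 | slide total [0.004 0.017 0.097] spin total 0.001
ring z [0.033 0.029 0.999]
```

Request:
servo_tool(deltas=[{"slide":[0,0,0.07],"spin":0},{"slide":[0,0,0],"spin":0}])

```text
time_s: 18.55
tcp_pos: [0.5625, -0.0598, 0.0658]
ee_rot: [[-0.819, -0.574, -0.003], [-0.574, 0.819, -0.001], [0.003, 0.001, -1.0]]
wrist_force: [-0.5, 0.0, 0.2]
gripper_width: 0.565
```

```bash
python3 go.py .562 -.0595 .065 -145
```

```text
t 18.55 pos [ 0.5625 -0.0598  0.0658] xyaw -144.98 F [-0.49  0.01  0.2 ] M [0.032 0.07  0.032] w 0.565 | slide total [0.01  0.022 0.031] spin total 0.002
ring z [0.032 0.029 0.999]
```

Contact is just starting. One light push more, then release.

Request:
servo_tool(deltas=[{"slide":[0,0,0.04],"spin":0},{"slide":[0,0,0.02],"spin":0}])

```text
time_s: 18.75
tcp_pos: [0.5625, -0.0599, 0.065]
ee_rot: [[-0.819, -0.574, -0.003], [-0.574, 0.819, -0.001], [0.003, 0.001, -1.0]]
wrist_force: [-1.7, 0.9, 4.3]
gripper_width: 0.564
```

```bash
python3 go.py .562 -.0595 .065 -145
```

```text
t 18.75 pos [ 0.5625 -0.0599  0.065 ] xyaw -144.96 F [-1.66  0.9   4.26] M [0.199 0.566 0.026] w 0.564 | slide total [0.007 0.024 0.002] spin total 0.005
ring z [0.033 0.029 0.999]
```

Request:
servo_tool(deltas=[{"slide":[0,0,0],"spin":0},{"slide":[0,0,0],"spin":0},{"slide":[0,0,0],"spin":0},{"slide":[0,0,0],"spin":0},{"slide":[0,0,0],"spin":0},{"slide":[0,0,0],"spin":0}], gripper=0)

```text
time_s: 19.35
tcp_pos: [0.5633, -0.0597, 0.065]
ee_rot: [[-0.819, -0.574, -0.001], [-0.574, 0.819, -0.001], [0.001, 0.0, -1.0]]
wrist_force: [-0.1, -0.1, 0.3]
gripper_width: 0.975
```

```bash
python3 go.py .562 -.0595 .065 -145
```

```text
t 19.35 pos [ 0.5633 -0.0597  0.065 ] xyaw -144.96 F [-0.07 -0.1   0.29] M [ 0.015  0.035 -0.028] w 0.975 | slide total [ 0.036  0.037 -0.002] spin total 0.005
ring z [0.03  0.029 0.999]
```

Request:
servo_tool(deltas=[{"slide":[0,0,-0.4],"spin":0},{"slide":[0,0,-0.8],"spin":0},{"slide":[0,0,-1],"spin":0},{"slide":[0,0,-1],"spin":0},{"slide":[0,0,-1],"spin":0},{"slide":[0,0.5,-0.8],"spin":0},{"slide":[0,1,0],"spin":0},{"slide":[0,1,0],"spin":0},{"slide":[0,1,0],"spin":0},{"slide":[0,1,0],"spin":0}])

```text
time_s: 20.35
tcp_pos: [0.4994, 0.0331, 0.2021]
ee_rot: [[-0.821, -0.57, 0.006], [-0.57, 0.821, 0.0], [-0.005, -0.004, -1.0]]
wrist_force: [-0.6, 0.9, -0.6]
gripper_width: 1.0
```

Request:
servo_tool(deltas=[{"slide":[0,1,0],"spin":0},{"slide":[0,1,0],"spin":0},{"slide":[0,1,0],"spin":0},{"slide":[0,0.5,0],"spin":0},{"slide":[0,0,0],"spin":0},{"slide":[0,0,0],"spin":0}])

```text
time_s: 20.95
tcp_pos: [0.4464, 0.1094, 0.2073]
ee_rot: [[-0.819, -0.574, 0.014], [-0.574, 0.819, 0.004], [-0.014, -0.005, -1.0]]
wrist_force: [-0.0, -0.2, 0.3]
gripper_width: 1.001
```

```bash
python3 - <<'E'
from m import *
t=optics.capture("top");s=optics.capture("scene")
np.save("pics/t3.npy",t,allow_pickle=True); np.save("pics/s3.npy",s,allow_pickle=True)
f,_=up(t,225,175,280,225,7);g,_=up(s,230,175,285,225,7)
cv2.imwrite("pics/c1.png",np.hstack([f,g])[:,:,::-1])
cv2.imwrite("pics/c2.png",np.hstack([t["frame"],s["frame"]])[::,::,::-1][:, :, :] if 0 else cv2.resize(np.hstack([t["frame"],s["frame"]])[:,:,::-1],(800,300)))
f,tp=up(t,235,188,272,222); h=cv2.cvtColor(f,cv2.COLOR_RGB2HSV)
P=None
for sv in (90,120):
    m=cv2.inRange(h,(100,sv,40),(125,255,255)); P=cast(t,tp(cont(m)),.072)[:,:2]*1000
    c=np.array(cv2.minEnclosingCircle(P.astype(np.float32))[0])
    for _ in range(3):
        b=P[np.linalg.norm(P-c,axis=1)<27]; E=cv2.fitEllipse(b.astype(np.float32)); c=np.array(E[0])
    print("ring",E)
m=cv2.inRange(h,(12,100,120),(28,255,255)); P=cast(t,tp(cont(m)),.082)[:,:2]*1000; print("tongue",cv2.minAreaRect(P.astype(np.float32)))
print(proj(s,[[.5625,-.0597,.06],[.5625,-.0597,.074],[.5625,-.0597,.088]]))
E
python3 go.py .56 -.06
```

```text
ring ((562.076416015625, -57.3651237487793), (48.184757232666016, 50.221778869628906), 125.6834945678711)
ring ((562.0519409179688, -57.261531829833984), (46.78419876098633, 49.36137771606445), 123.69281005859375)
tongue ((560.2341918945312, -57.42205047607422), (29.826406478881836, 13.359864234924316), 33.38931655883789)
[[254.56511245 200.07335064]
 [254.45364909 196.27005471]
 [254.34023855 192.3983097 ]]
t 21.05 pos [0.4467 0.109  0.2071] xyaw -145.04 F [-0.22  0.22 -0.3 ] M [ 0.     0.104 -0.006] w 1.004 | slide total [ 0.159 -8.137  0.036]
ring z [0.016 0.024 0.999]
```

View pics/c1.png

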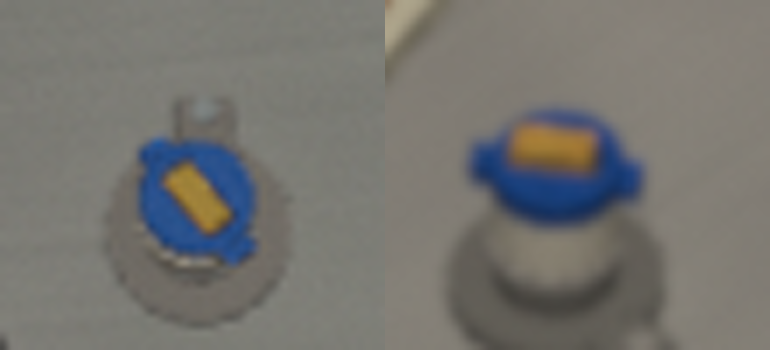

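View pics/c2.png

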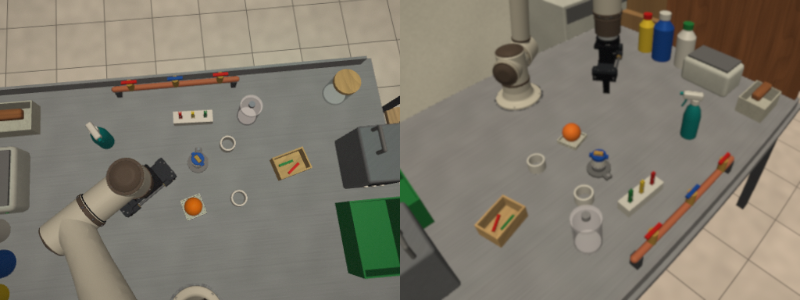

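```bash
python3 - <<'E'
from m import *
s=L("s3"); f,tp=up(s,235,180,285,225); h=cv2.cvtColor(f,cv2.COLOR_RGB2HSV)
q=tp(cont(cv2.inRange(h,(100,100,30),(125,255,255)))); print("blue obs",q.min(0),q.max(0))
a=np.linspace(0,6.283,400); 
for zb in (.060,.064,.068,.074):
    pts=[np.c_[.561+.025*np.cos(a),-.0582+.025*np.sin(a),0*a+zb+d] for d in(0,.014)]
    p=proj(s,np.vstack(pts)); print(zb,p.min(0),p.max(0))
# foot reference rows: support foot bottom
p=proj(s,np.c_[.561+.042*np.cos(a),-.0582+.042*np.sin(a),0*a]); print("foot pred",p.max(0),p.min(0))
F=s["frame"].astype(int).sum(2); print("col252",[(y,F[y,252]) for y in range(218,232)])
s0=L("s0") if 0 else L("s"); 
b=tp(cont(cv2.inRange(h,(12,100,60),(28,255,255)))); print("brass rows",b.min(0),b.max(0))
E
```

```text
blue obs [242.0625 193.0625] [265.9375 206.1875]
0.06 [244.72218011 188.87571268] [264.21457735 206.50955165]
0.064 [244.66526901 187.7768265 ] [264.20738416 205.43074378]
0.068 [244.6080934  186.67246199] [264.20013857 204.34632125]
0.074 [244.5218308  185.00556927] [264.18917093 202.70907877]
foot pred [270.6417176  226.91903225] [239.41279044 203.75276089]
col252 [(218, np.int64(201)), (219, np.int64(211)), (220, np.int64(246)), (221, np.int64(267)), (222, np.int64(277)), (223, np.int64(278)), (224, np.int64(271)), (225, np.int64(249)), (226, np.int64(231)), (227, np.int64(261)), (228, np.int64(322)), (229, np.int64(365)), (230, np.int64(373)), (231, np.int64(375))]
brass rows [247.9375 192.6875] [259.1875 198.5625]
```

```bash
python3 - <<'E'
from m import *
s=L("s3"); f,tp=up(s,235,180,285,225); h=cv2.cvtColor(f,cv2.COLOR_RGB2HSV)
q=tp(cont(cv2.inRange(h,(100,75,30),(128,255,255)))); print("blue obs",q.min(0),q.max(0))
u=np.array([np.cos(np.radians(35)),np.sin(np.radians(35))]);v=np.array([-u[1],u[0]])
for sg in(-1,1):
    e=q[q[:,0]<244.5] if sg<0 else q[q[:,0]>264]
    print(sg,"ear obs x",e[:,0].min(),e[:,0].max(),"rows",e[:,1].min(),e[:,1].max())
    for zb in (.060,.064):
        C=[np.r_[np.array([.561,-.0582])+sg*r*u+j*.007*v,zb+d] for r in(.026,.032) for j in(-1,1) for d in (0,.01)]
        p=proj(s,C); print(zb,p.min(0),p.max(0))
g=cv2.resize(f,None,fx=2,fy=2); cv2.imwrite("pics/c3.png",g[:,:,::-1])
E
```

```text
blue obs [241.8125 190.5625] [266.0625 206.5625]
-1 ear obs x 241.8125 244.4375 rows 194.9375 200.9375
0.06 [241.77062638 193.53675781] [245.21834197 200.2992067 ]
0.064 [241.70629596 192.44403678] [245.16357342 199.22022013]
1 ear obs x 264.0625 266.0625 rows 197.1875 202.9375
0.06 [264.03082283 195.9621776 ] [267.18637704 202.77850636]
0.064 [264.02306656 194.86798702] [267.18664186 201.69844478]
```

View pics/c3.png

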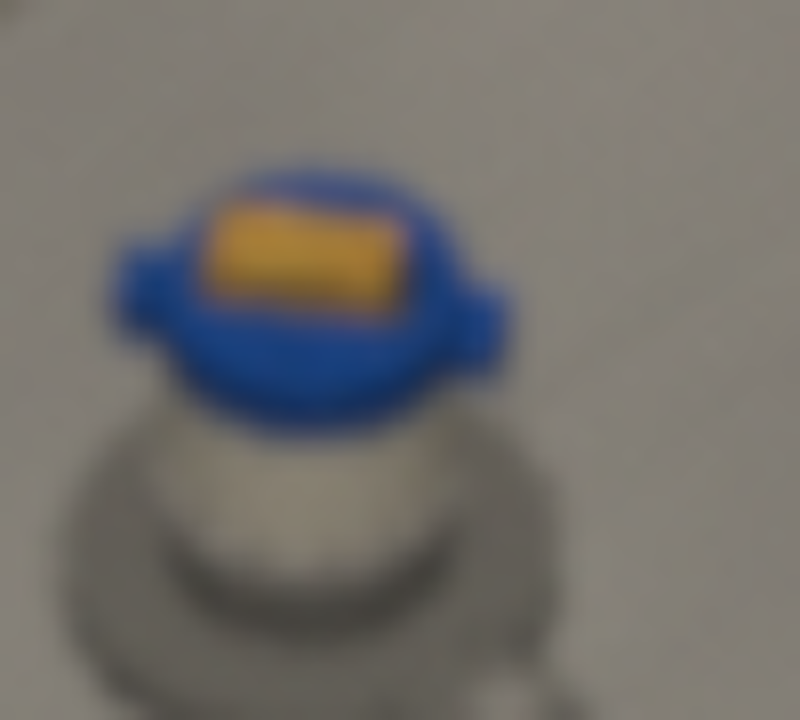

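Both ears match the home prediction. The offsets are +1.0 and +0.7 px against a view bias of +0.9 px, so the ring is home and level. I hand in.

```bash
python3 -c "
from station import r
print(r.finish_job())"
```

```text
the job is handed in; nothing more can be done
None
```

I put the 48 mm white spacer over the tongue and set the blue clamp ring on it. I then let go of the ring, backed the arm away and handed the job in at about 21 s. No verdict was reported.

**Turning search:** I did not need to turn the ring under pressure. The slot went over the tongue on the first try at the tongue angle measured from the pictures, about 35°. The force readings taken between steps reached 4.3 N at most, as the ring seated on the spacer.

**Height and level:**
- When I released the ring, the arm put its underside at about 60 mm.
- Both ears sat within about 0.3 px (roughly 1 mm) of where a home, level ring should appear, after allowing for the view's 0.9 px offset. The tongue shows above the ring.
- A rougher check of the ring's lower edge read 3–4 mm high. I put that down to blur, since 1 px is about 3.7 mm and the arm height and ears disagree with it.

**Centring:** In the top view the ring is about 2 mm and the spacer about 2 mm from the tongue's axis, inside the 4 mm limit. The cameras and the arm disagree by about 2 mm, and measured against the foot outline instead the ring comes out about 3 mm off, so this margin is not large.

**During the carry:** The tool picked up a few hundredths of a radian of tilt, about 0.044 for the ring just before release. The later pictures show the ring level.

**Bystanders:** The bystanders looked upright and in place in the last picture. I checked them by eye only.

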